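# Clamp a stage chamber in the bonding jig

### The arm

A 6-joint arm with a two-finger parallel gripper is mounted at the origin on the work surface. World frame = base frame: x ahead of the robot, y to its left, z up, the work surface at z = 0. Lengths are in mm, angles in rad, forces in N, time in s.
With the tool pointing down it reaches from about 350 to 875 mm from the base axis. Payload 4.2 kg.
Tool frame: the origin (TCP) lies at the very end of the fingers, on their centre line; the grasp point (between the pads) lies 19 mm behind it (pinch_z is the distance from the TCP to the grasp point, in mm); z points along the fingers, y is the line along which they close (so a half turn about z gives the same grasp; the last joint's range is limited). The gripper opens to 85 mm and grips with 20 to 120 N. Pads are 22 mm wide; open, the fingers measure 114 mm over their backs; the gripper's body (76 mm by 85 mm) begins 54 mm behind the grasp point. The pads swing forward as they close: fully open they stand 13 mm farther back than shut.
Start: joints at [1.411, 0.385, 0.008, 0, -1.194, -0.259], TCP at [254.132, 570.978, 231.312] pointing down, gripper open.
Joint ranges: [-3.14, 3.14], [-1.21, 2.06], [-1.07, 1.41], [-3.16, 2.05], [-2.99, -0.16], [-3.1, 3.1]. Speed limits (rad/s): [2.79, 2.79, 3.14, 3.14, 3.14, 3.14].

### API

Orientations are given as a unit quaternion [x, y, z, w].
In Python, from bench import * gives the robot as it stands.
- The arm moves only by the tool arm_command, never from a script. Its argument "steps" is one flat list of numbers, 4 for each row, row after row: the shift along the tool's x, y, z in m, then the turn about the tool's z in rad. In form: [tx, ty, tz, roll, tx, ty, tz, roll, ...]. A call has 1 to 20 rows; each row shifts and turns the commanded pose from where the row before left it, along the tool's axes as they then stand; what a row does not reach is not made up. A row lasts 1/8 s, in which the tool goes at most 62.5 mm and 10.7 degrees, less where a joint would pass 70% of its speed; a pose out of reach is approached as far as the arm can. A call with a gripper value outside its range is refused whole. "grip" is the finger opening in m, from 0 to 0.0854, set as the call begins (left out, the last holds). The fingers move at their own pace and stop on an object; the grip force is fixed at half the most. Time passes only in rows, so rows that do not move let the fingers close. It gives the time, the measured TCP pose, the force, the opening and the grip force at its end, in the units of the state.
- read_state(): the state, without advancing time (a new reading comes with each control period).
- get_image(name): name is "scene" or "side" or "wrist"; returns the picture (480x640x3 uint8, red, green, blue); there is no depth.
- get_calibration(name): a dict with "camera_matrix" (3x3 intrinsics, pixels), "cam_to_world" (4x4, takes a point from camera to world coordinates). Camera axes: x right, y down, z forward; pixel columns grow to the right and rows downward; lengths in mm; the calibration is good to about 2 mm. A picture is of the moment at which its call begins: read the wrist's pose just before it. get_calibration takes no time and is no camera call; for the wrist camera it gives the pose at the moment of the call.
- job_done(): hands the job in; it is judged then, once.
The state is a dict: "clock": time; "joints": joint angles; "joint_vel": joint speeds; "joint_efforts": joint torques, N m; "position": TCP position; "ee_rot": TCP orientation; "contact_force": force on the tool from outside, world axes, zero at the start; "wrist_torque": the same for the moment, N m; "gripper_width": finger opening in mm; "grasp_force": force on a finger pad.
Only numpy, scipy, OpenCV 4.12 (cv2) and the standard library are available. Lean on these libraries where they do the work, as an engineer would, in place of code of your own. Each camera call takes 0.05 s, during which the arm holds its last target. There are 200 camera calls.

### The job

Push the black microscope-stage chamber squarely home against the end stop of the bonding jig, then slide the F-clamp's free jaw down its bar by pressing on its thumb wings at the bar, until the black foot is on the rubber disc of the cover glass and the jaw has cocked and jammed. Then screw the red handle clockwise until the chamber is held firmly (about 30 N at the foot; twice that may crack the glass), let go and leave it clamped. Do all this gently and disturb nothing else on the bench.

Things in the scene. Friction and masses are not known exactly. Their poses are not given: they have to be found in the camera images.
- jig: Grey steel bonding jig, fixed: plate 180 (jig x) x 260 (jig y) x 12 mm, top 45 mm above the bench, spanning x -85 to +95, y -170 to +90 mm. Origin on the bench (z = 0) straight below the clamp's screw axis. A low back rail (top 55 mm above the bench) has its face at x = +52. The F-clamp's flat bar (22 mm along x, 8 along y) stands at x = +110, y = 0, top 192 mm above the bench.
- stop_face (a point): Middle of the face of the aluminium end stop on the jig plate, 52 mm above the bench, at x = 0, y = +64 mm of the jig, axes as the jig's. The stop is 90 mm wide, its top 59 mm above the bench. The chamber slides along the jig's +y until its +y end lies flat on this face.
- chamber: The work: black stage chamber, 86 (its x) x 128 (its y) x 26 mm tall, about 0.45 kg, clear cover glass on top, dark rubber disc (34 mm across, top 29 mm above the origin) at its centre. Origin: centre of its underside. Lies loose on the plate, 35 to 62 mm short of the stop, up to 0.08 rad askew. Home with its origin at y = 0 and x within about 10 mm of 0 in the jig. Fingers may press on it with at most 50 N.
- push_spot (a point): Point on the bar's axis, midway between the two blue thumb wings of the sliding jaw and level with their tops. Each wing is 30 mm long (jig x), reaching 8 to 29 mm from this point along jig y; the 8 mm thick bar rises between them (55 mm above them when jammed). Pressed on the wings, one or both, the jaw slides with 1 to 8 N; pressed at the handle, 110 mm away along -x, it jams on the bar.
- jaw (a joint): How far the sliding jaw has come down the bar from its top stop, m (0 to 0.068). It stays where it is left. The foot meets the disc at about 0.042; then the arm rocks from drooping to cocked while the wings go down some 7 mm more, and it jams at about 0.050, where the resistance rises by some 8 N per mm. Press until 20 to 25 N, then let go.
- jaw_tilt (a joint): Tilt of the sliding jaw on the bar, rad. The slot has play: it hangs at about -0.04 (outer end drooping) while free and is at +0.04 to +0.06 (outer end raised) when cocked and bound against the work.
- handle_top (a point): Centre of the flat top of the red screw handle: round, fluted, 28 mm diameter, upright, 70 mm long below this point (top 6 mm and lowest 10 mm taper). It moves with the jaw and leans with it by up to 0.05 rad. Turned clockwise seen from above it screws the foot down, and itself too, 5 mm a turn.
- handle (a joint): Turn of the screw handle, rad, 0 as found, growing clockwise seen from above (0.8 mm of screw per rad). Friction about 0.05 N m; it holds where it is left. With the jaw jammed as said, 8 to 15 N remain on the foot, and each rad adds about 7 N there (foot and clamp give) and less than 0.01 N m of resistance: 2 to 3 rad more makes it firm, in two or more grips.
- pad: Black soft foot on the screw's lower end, 26 mm diameter, 12 mm tall, under the arm's outer end; it does not turn. Origin on the screw axis, 36 mm above its lower face. Its force on the chamber is the clamping force: firm is 22 to 50 N; above 70 N the glass cracks.
- vial: Small amber glass vial, 22 mm diameter, 42 mm tall, standing on the jig plate's far corner (+x, -y); origin under its centre. Bystander.
- glue: White adhesive bottle with a blue cap, 38 mm diameter, 100 mm tall; origin under its centre. Bystander.
- spare_clamp: Spare F-clamp lying flat, about 205 x 100 x 18 mm; origin under the middle of its bar. Bystander.
- flask: Clear culture flask lying flat, 75 x 110 x 34 mm, red cap; origin under its centre. Bystander.
- petri: Petri dish, 90 mm diameter, 14 mm tall; origin under its centre. Bystander.
- marker: White marker pen with a blue cap, 125 mm long, 16 mm thick; origin under its middle. Bystander.
Mind the look-alikes: they are no part of the job. Leave any green or yellow look-alike of the chamber alone.

How it is judged:
By the outcome, as a careful person would: the job done as asked, in the order asked, and still so for the second after the job is handed in, with the robot touching nothing.
It also fails if it takes over 61 s, if anything falls off the work surface, if the arm or the gripper's body presses on something with over 40 N, if the wrist force passes 120 N, or if a joint passes its speed limit or range.

## Working session

There is one attempt and no reset: what is moved stays moved. The work goes in short steps, Python scripts to look and compute and a tool call to move; the robot and the scene stay as the last step left them, time stands still between calls to the robot, and variables do not carry over. Pictures are saved under pics/ and viewed, at most 12 in all, crops included, and the job is handed in when it is done.

Besides the shell and the picture viewer there is one more tool, called after "Emit:" by a JSON object that holds its "op" and its "data". arm_command: Moves the arm, as the interface text tells. Its arguments: {"type":"object","properties":{"steps":{"type":"array","items":{"type":"number"}},"grip":{"type":"number"}},"required":["steps"]}

```bash
mkdir -p pics; ls; python3 - <<'E'
from bench import *
import cv2, numpy as np
for n in ("scene","side"):
    c=get_calibration(n); print(n,np.round(c["camera_matrix"],1).tolist(),np.round(c["cam_to_world"],3).tolist())
    cv2.imwrite(f"pics/{n}0.png",get_image(n)[:,:,::-1])
s=read_state(); print(s)
E
```

```text
pics
scene [[590.6, 0.0, 319.1], [0.0, 590.6, 225.6], [0.0, 0.0, 1.0]] [[-0.778, 0.342, -0.527, 1281.531], [0.628, 0.419, -0.655, 974.184], [-0.004, -0.841, -0.541, 957.473], [0.0, 0.0, 0.0, 1.0]]
side [[589.1, 0.0, 325.9], [0.0, 589.1, 243.6], [0.0, 0.0, 1.0]] [[0.801, -0.469, 0.373, -100.36], [-0.599, -0.631, 0.493, -791.828], [0.004, -0.618, -0.786, 1428.168], [0.0, 0.0, 0.0, 1.0]]
{'clock': 0.1, 'joints': array([ 1.41058674e+00,  3.85470971e-01,  6.75846932e-03, -4.39824030e-04,
       -1.19399289e+00, -2.58622923e-01]), 'joint_vel': array([ 2.48111083e-03, -1.39476798e-03,  2.32580027e-03,  1.08127119e-03,
       -6.84847489e-04, -1.97483600e-05]), 'joint_efforts': array([-3.43911970e-04, -3.93315661e+01,  1.88931870e+01,  4.19804558e+00,
       -2.55339706e-03,  1.37091682e-06]), 'position': array([253.94147124, 570.51348607, 230.33392463]), 'ee_rot': array([ 9.78135104e-01, -2.07968184e-01, -1.57209120e-04,  9.63429884e-04]), 'contact_force': array([ 0.95319236, -0.69615024, -0.02283988]), 'wrist_torque': array([-0.0401876 , -0.04243954,  0.0498762 ]), 'grasp_force': 0.0, 'gripper_width': 85.81782777597317}
```

View pics/scene0.png

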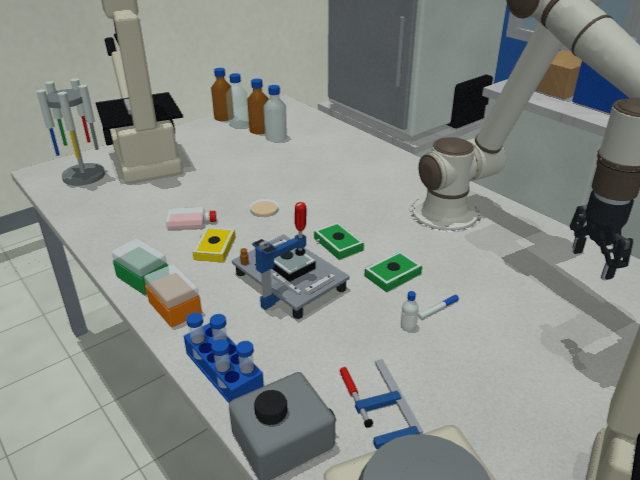

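View pics/side0.png

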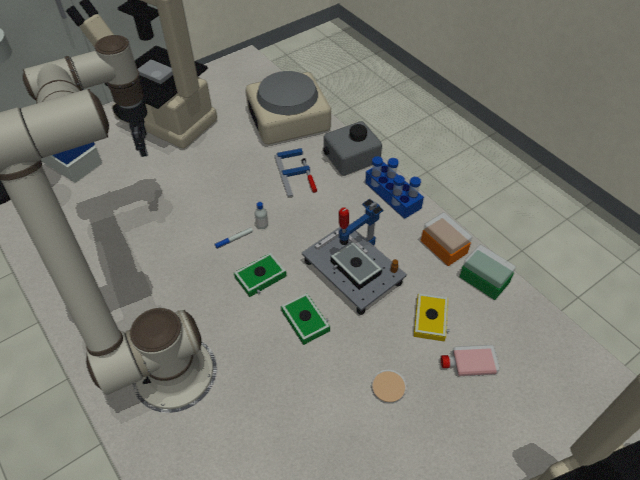

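Side view: the black chamber is on the jig at about (357,264). Look-alikes are green at (260,274) and (305,318), and yellow at (432,316). The red handle is at (344,217); the spare clamp's red handle at (310,184) is a bystander. The chamber on the jig fits the description. One close crop to check that choice.

```bash
python3 - <<'E'
import cv2, numpy as np
a=cv2.imread("pics/side0.png")[195:320,290:420]; b=cv2.imread("pics/scene0.png")[195:320,225:355]
f=lambda i:cv2.resize(i,(780//2*1,375),interpolation=cv2.INTER_CUBIC)
f=lambda i:cv2.resize(i,None,fx=4.6,fy=4.6,interpolation=cv2.INTER_CUBIC)
A=f(a);B=f(b)
cv2.imwrite("pics/cropA.png",A);cv2.imwrite("pics/cropB.png",B);print(A.shape)
E
```

```text
(575, 598, 3)
```

View pics/cropA.png

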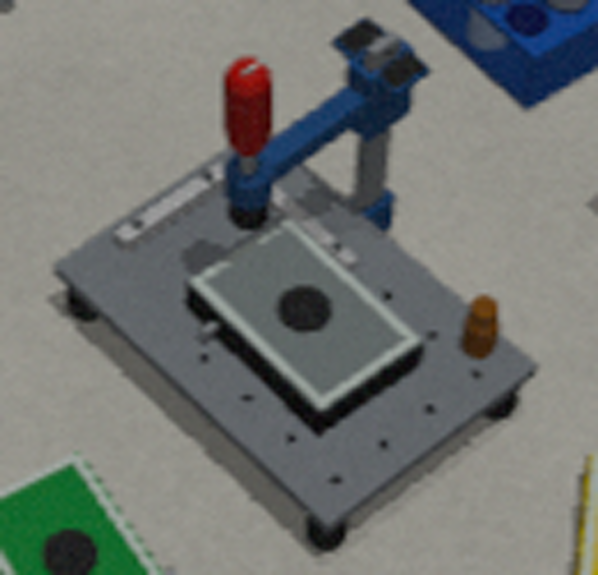

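The crop shows the black chamber with glass and disc at crop (305,308). The jig plate corners are at (55,270), (325,525) and (535,368), with the vial at (480,330). The handle top is at (248,65), and the black-topped wings are at the bar around (380,50).

```bash
cat > h.py <<'E'
import numpy as np, cv2
from scipy.optimize import least_squares
from scipy.spatial.transform import Rotation as R
def ray(c,uv,z):
    K=np.array(c["camera_matrix"]);T=np.array(c["cam_to_world"])
    d=T[:3,:3]@np.linalg.solve(K,[uv[0],uv[1],1]);o=T[:3,3]
    return o+d*(z-o[2])/d[2]
def proj(c,P):
    K=np.array(c["camera_matrix"]);T=np.array(c["cam_to_world"])
    p=(np.atleast_2d(P)-T[:3,3])@T[:3,:3]; q=p@K.T; return q[:,:2]/q[:,2:]
def fit2(loc,W):
    L=np.array(loc,float);W=np.array(W)[:,:2]
    f=lambda q:((L@np.array([[np.cos(q[2]),np.sin(q[2])],[-np.sin(q[2]),np.cos(q[2])]])+q[:2])-W).ravel()
    best=min((least_squares(f,[*W.mean(0),a]) for a in (0,1.5,3,-1.5)),key=lambda r:r.cost)
    return best.x,f(best.x)
def j2w(q,p):
    c,s=np.cos(q[2]),np.sin(q[2]);return np.array([q[0]+c*p[0]-s*p[1],q[1]+s*p[0]+c*p[1]])
def w2j(q,p):
    c,s=np.cos(q[2]),np.sin(q[2]);d=np.array(p[:2])-q[:2];return np.array([c*d[0]+s*d[1],-s*d[0]+c*d[1]])
E
python3 - <<'E'
from h import *
from bench import *
c=get_calibration("side"); g=lambda u,z:ray(c,(290+u[0]/4.6,195+u[1]/4.6),z)
q,r=fit2([(-85,90),(-85,-170),(95,-170)],[g(u,45) for u in((55,270),(325,525),(535,368))])
print("jig",q,np.round(r,1))
k,r=fit2([(-43,64),(43,64),(43,-64),(-43,-64)],[g(u,71) for u in((190,280),(285,222),(420,345),(322,405))])
print("ch",k,np.round(r,1), "in jig",w2j(q,k),k[2]-q[2])
print("disc",w2j(q,g((305,308),74)))
S=get_calibration("scene")
print(get_calibration("wrist"))
# handle top via two heights
for z in (200,220,240):print(z,w2j(q,g((248,65),z)),"scene", w2j(q,ray(S,(301,204),z)))
for z in (190,):print("bar",w2j(q,g((383,45),z)))
E
```

```text
jig [5.66222171e+02 6.87752860e+00 7.30659479e-02] [-1.1  4.2 -0.8 -3.2  1.8 -1. ]
ch [ 5.70106196e+02 -4.88122970e+01  3.82598909e-02] [-3.7  0.6  5.7  3.2  3.8  0.4 -5.8 -4.2] in jig [ -0.19174864 -55.82477543] -0.034806056970499676
disc [  0.83796479 -55.89163019]
{'camera_matrix': array([[420.776974  ,   0.        , 321.59064833],
       [  0.        , 420.776974  , 244.35978607],
       [  0.        ,   0.        ,   1.        ]]), 'cam_to_world': array([[-4.06675539e-01, -8.80437897e-01, -2.43811639e-01,
         3.16038723e+02],
       [-9.13568400e-01,  3.92738851e-01,  1.05588697e-01,
         5.43053920e+02],
       [ 2.79001241e-03,  2.65678950e-01, -9.64057525e-01,
         3.74029819e+02],
       [ 0.00000000e+00,  0.00000000e+00,  0.00000000e+00,
         1.00000000e+00]])}
200 [31.37405173 35.9436151 ] scene [-54.1543317  -53.09569958]
220 [19.08771108 23.17895795] scene [-32.02366286 -27.60031483]
240 [ 6.80137043 10.41430081] scene [-9.89299401 -2.10493009]
bar [111.11895571   0.37130859]
```

View pics/cropB.png

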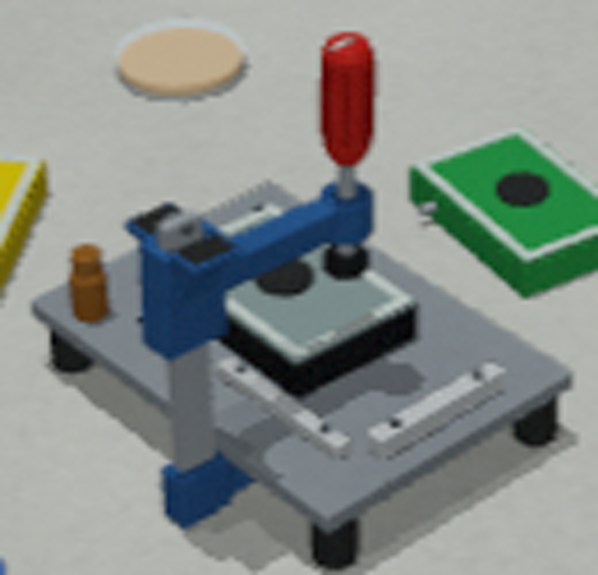

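Scene view confirms it: plate corners in crop B are at (330,520), (572,380) and (35,305), and the handle top is at about (345,40). I'll combine both views.

```bash
cat >> h.py <<'E'
def goal(s,xyz,ang):
    """tool-frame deltas after rolling so that tool y points along world angle ang (mod pi)"""
    r=R.from_quat(s["ee_rot"]).as_matrix(); a=np.arctan2(r[1,1],r[0,1])
    roll=-((ang-a+np.pi/2)%np.pi-np.pi/2)
    r2=r@R.from_rotvec([0,0,roll]).as_matrix()
    return np.round(r2.T@(np.array(xyz)-s["position"]),1),round(roll,3),np.round(r[:,2],4)
E
python3 - <<'E'
from h import *
from bench import *
c=get_calibration("side");S=get_calibration("scene"); g=lambda u,z:ray(c,(290+u[0]/4.6,195+u[1]/4.6),z); h=lambda u,z:ray(S,(225+u[0]/4.6,195+u[1]/4.6),z)
q,r=fit2([(-85,90),(-85,-170),(95,-170),(95,90),(-85,90),(95,-170)],[g(u,45) for u in((55,270),(325,525),(535,368))]+[h(u,45) for u in ((330,520),(572,380),(35,305))])
print("jig",q,np.round(r,1))
for z in (240,250):print(z,w2j(q,g((248,65),z)),w2j(q,h((345,40),z)))
print(w2j(q,g((383,45),190)),w2j(q,h((180,230),190)))
t=j2w(q,(0,-165)); s=read_state(); print(t,goal(s,[*t,331],q[2]))
E
```

```text
jig [5.69321281e+02 1.36894874e+01 6.93998496e-02] [ 2.3 11.3  1.7  3.9  4.3  5.5 -0.5 -3.9 -7.6 -7.3 -0.4 -9.5]
240 [3.19912541 3.85850937] [-12.65458171 -11.42136041]
250 [-2.92060544 -2.54629773] [-1.64713149  1.40443819]
[107.55282819  -5.8019777 ] [114.45167348   7.29953905]
[ 580.76306672 -150.91332404] (array([ 742.5, -275.9,  -99.6]), np.float64(1.082), array([-7.0e-04, -1.8e-03, -1.0e+00]))
```

Emit:
{"op": "arm_command", "data": {"steps": [0,0,-0.017,0.18,0,0,-0.017,0.18,0,0,-0.017,0.18,0,0,-0.017,0.18,0,0,-0.017,0.18,0,0,-0.017,0.18,0.053,-0.0197,0,0,0.053,-0.0197,0,0,0.053,-0.0197,0,0,0.053,-0.0197,0,0,0.053,-0.0197,0,0,0.053,-0.0197,0,0,0.053,-0.0197,0,0,0.053,-0.0197,0,0,0.053,-0.0197,0,0,0.053,-0.0197,0,0,0.053,-0.0197,0,0,0.053,-0.0197,0,0,0.053,-0.0197,0,0,0.053,-0.0197,0,0], "grip": 0.05}}

```text
clock: 2.6
position: [583.0, -151.0, 332.8]
ee_rot: [0.732, -0.681, -0.0, 0.0]
contact_force: [1.3, 0.7, 0.3]
gripper_width: 50.0
grasp_force: 0.0
```

```bash
python3 - <<'E'
from h import *
from bench import *
s=read_state();c=get_calibration("wrist");im=get_image("wrist")
np.savez("w1.npz",K=c["camera_matrix"],T=c["cam_to_world"])
cv2.imwrite("pics/w1.png",im[:,:,::-1]);print(s["clock"],s["position"],s["joints"],s["contact_force"])
E
```

```text
2.6 [ 582.95628451 -150.99320441  332.79310128] [ 1.49791365e-02  2.96363514e-01  1.28841422e-01 -3.12945159e-04
 -1.40405828e+00  5.70392901e-02] [1.32823051 0.66804337 0.3105603 ]
```

View pics/w1.png

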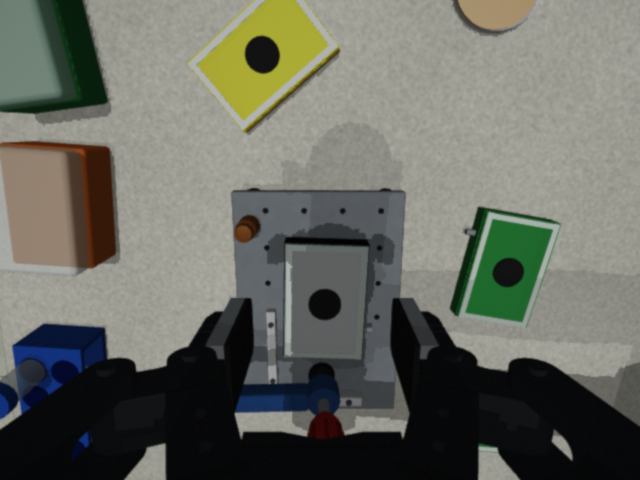

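Wrist view: plate corners at (233,191), (405,191) and (395,408). The chamber top spans (285,244), (368,241), (362,360) and (285,357) with its disc at (325,304). The handle is at about (325,425) and the vial at (247,228).

```bash
python3 - <<'E'
from h import *
from bench import *
w=np.load("w1.npz");c=dict(camera_matrix=w["K"],cam_to_world=w["T"])
q,r=fit2([(95,-170),(-85,-170),(-85,90)],[ray(c,u,45) for u in((233,191),(405,191),(395,408))])
print("jig",q,np.round(r,1))
k,r=fit2([(43,-64),(-43,-64),(-43,64),(43,64)],[ray(c,u,71) for u in((285,242),(368,240),(362,360),(285,358))])
print("ch",k,np.round(r,1), "in jig",w2j(q,k),k[2]-q[2],"disc",w2j(q,ray(c,(325,304),74)))
print("vial",w2j(q,ray(c,(245,231),66)))
s=read_state()
t=j2w(q,(w2j(q,k)[0],w2j(q,k)[1]-64-25));print(t,goal(s,[*t,68],q[2]))
# check predicted points on scene & side
for n in("scene","side"):
  C=get_calibration(n)
  P=[[*j2w(q,p),45] for p in((-85,90),(-85,-170),(95,-170),(95,90))]
  o=np.array([225,195]) if n=="scene" else np.array([290,195])
  print(n,np.round((proj(C,P)-o)*4.6))
E
```

```text
jig [5.68990378e+02 1.24759268e+01 7.31666722e-02] [ 1.7 -0.  -1.5 -0.5 -0.1  0.5]
ch [ 5.72131748e+02 -4.49504329e+01  5.66277562e-02] [ 2.   0.5 -1.5  3.6 -1.6 -2.7  1.1 -1.4] in jig [ -1.06498285 -57.50235477] -0.016538915939128977 disc [ -1.10263988 -56.97785142]
vial [  79.16538272 -132.65142689]
[ 578.63777332 -133.71231456] (array([-23.4,   3.9, 263.3]), np.float64(-0.006), array([-0.0019, -0.0024, -1.    ]))
scene [[573. 367.]
 [267. 177.]
 [ 26. 297.]
 [326. 514.]]
side [[ 48. 259.]
 [325. 521.]
 [536. 360.]
 [256. 119.]]
```

Both cross-checks agree to about 2 px. Descending behind the chamber.

Emit:
{"op": "arm_command", "data": {"steps": [-0.0047,0.0008,0.04,-0.006,-0.0047,0.0008,0.04,0,-0.0047,0.0008,0.04,0,-0.0047,0.0008,0.04,0,-0.0047,0.0008,0.04,0,0,0,0.03,0,0,0,0.025,0,0,0,0.015,0,0,0,0.008,0,0,0,0,0]}}

```text
clock: 3.9
position: [576.9, -126.2, 55.3]
ee_rot: [0.734, -0.679, -0.0, 0.0]
contact_force: [0.2, -0.0, 0.7]
gripper_width: 49.5
grasp_force: 0.0
```

Emit:
{"op": "arm_command", "data": {"steps": [-0.005,0,0,0,-0.005,0,0,0,-0.004,0,0,0,-0.004,0,0,0,-0.004,0,0,0,-0.004,0,0,0,0,0,0,0]}}

```text
clock: 4.78
position: [574.7, -99.8, 55.3]
ee_rot: [0.734, -0.679, -0.0, -0.0]
contact_force: [1.6, -1.9, 2.1]
gripper_width: 49.9
grasp_force: 1.3
```

```bash
echo "q=np.array([569,12.5,0.0732])" >> h.py; python3 - <<'E'
from h import *
from bench import *
s=read_state();print(w2j(q,s["position"]),s["position"],s["contact_force"],goal(s,[*j2w(q,(-1,-75)),53],q[2]))
E
```

```text
[  -2.49459893 -112.40677984] [574.73291158 -99.78820465  55.27865157] [ 1.58525084 -1.94936659  2.0572502 ] (array([-37.4,  -1.5,   2.3]), np.float64(0.005), array([ 1.e-04,  3.e-04, -1.e+00]))
```

Emit:
{"op": "arm_command", "data": {"steps": [-0.004,0,0,0,-0.004,0,0,0,-0.004,0,0,0,-0.004,0,0,0,-0.004,0,0,0,-0.004,0,0,0,-0.003,0,0,0,-0.003,0,0,0,-0.002,0,0,0,-0.001,0,0,0,0,0,0,0]}}

```text
clock: 6.15
position: [572.1, -67.1, 55.2]
ee_rot: [0.734, -0.679, -0.0, -0.0]
contact_force: [0.4, -2.7, 2.3]
gripper_width: 50.1
grasp_force: 1.4
```

Emit:
{"op": "arm_command", "data": {"steps": [-0.001,0,0,0,-0.001,0,0,0,0,0,0,0]}}

```text
clock: 6.52
position: [572.0, -65.2, 55.2]
ee_rot: [0.734, -0.679, -0.0, 0.0]
contact_force: [0.3, -2.4, 2.5]
gripper_width: 49.7
grasp_force: 1.6
```

Emit:
{"op": "arm_command", "data": {"steps": [-0.001,0,0,0,-0.001,0,0,0,0,0,0,0]}}

```text
clock: 6.9
position: [571.8, -63.2, 55.3]
ee_rot: [0.734, -0.679, -0.0, -0.0]
contact_force: [-0.3, -3.1, 1.4]
gripper_width: 50.1
grasp_force: 1.5
```

Emit:
{"op": "arm_command", "data": {"steps": [-0.0005,0,0,0,-0.0005,0,0,0,0,0,0,0]}}

```text
clock: 7.28
position: [571.8, -62.3, 55.3]
ee_rot: [0.734, -0.679, -0.0, 0.0]
contact_force: [-0.3, -2.8, 1.1]
gripper_width: 50.2
grasp_force: 1.5
```

Emit:
{"op": "arm_command", "data": {"steps": [-0.0005,0,0,0,-0.0005,0,0,0,0,0,0,0]}}

```text
clock: 7.65
position: [571.7, -61.7, 55.3]
ee_rot: [0.734, -0.679, 0.0, 0.0]
contact_force: [0.3, -4.8, 1.1]
gripper_width: 49.6
grasp_force: 2.5
```

Emit:
{"op": "arm_command", "data": {"steps": [-0.0005,0,0,0,-0.0005,0,0,0,0,0,0,0]}}

```text
clock: 8.02
position: [571.3, -61.6, 55.3]
ee_rot: [0.734, -0.679, 0.0, 0.001]
contact_force: [-0.2, -8.1, 0.9]
gripper_width: 50.0
grasp_force: 4.2
```

Emit:
{"op": "arm_command", "data": {"steps": [-0.0005,0,0,0,-0.0005,0,0,0,0,0,0,0]}}

```text
clock: 8.4
position: [571.0, -61.4, 55.3]
ee_rot: [0.734, -0.68, 0.0, 0.001]
contact_force: [0.8, -12.6, 1.4]
gripper_width: 50.3
grasp_force: 5.9
```

Emit:
{"op": "arm_command", "data": {"steps": [0.004,0,0,0,0.012,0,0,0,0.014,0,0,0,0,0,-0.02,0,0,0,-0.05,0,0,0,-0.06,0,0,0,-0.06,0,0,0,-0.06,0,0,0,-0.025,-0.175,0,0,0,-0.175,0,0,0,-0.175,0,0,0,-0.175,0,0,0,-0.175,0,0,0,-0.175,0,0,0,-0.175,0,0,0,-0.175,0,0,0,-0.17,0,0,0,0]}}

```text
clock: 10.65
position: [573.8, -89.6, 330.2]
ee_rot: [0.999, 0.037, -0.0, -0.0]
contact_force: [-0.7, -0.1, 0.2]
gripper_width: 50.0
grasp_force: 0.0
```

```bash
python3 - <<'E'
from h import *
from bench import *
s=read_state();print(s["joints"],s["position"],s["contact_force"],goal(s,[*j2w(q,(165,0)),330],q[2]+np.pi/2))
E
```

```text
[ 1.23652231e-01  2.57964198e-01  6.98553693e-02 -4.00805352e-04
 -1.38289360e+00  1.52215797e+00] [573.83046338 -89.59208288 330.1681276 ] [-0.72902523 -0.10783535  0.1940097 ] (array([ 167.6, -102.2,    0.2]), np.float64(0.002), array([-3.e-04,  4.e-04, -1.e+00]))
```

Emit:
{"op": "arm_command", "data": {"steps": [0.042,-0.0255,0,0,0.042,-0.0255,0,0,0.042,-0.0255,0,0,0.042,-0.0255,0,0,0,0,0,0,0,0,0,0], "grip": 0.085}}

```text
clock: 11.4
position: [733.4, 25.1, 329.8]
ee_rot: [0.999, 0.038, -0.001, 0.0]
contact_force: [-0.0, -0.2, 0.9]
gripper_width: 84.9
grasp_force: 0.0
```

```bash
python3 - <<'E'
from h import *
from bench import *
s=read_state();c=get_calibration("wrist");im=get_image("wrist")
np.savez("w2.npz",K=c["camera_matrix"],T=c["cam_to_world"])
cv2.imwrite("pics/w2.png",im[:,:,::-1]);print(s["clock"],w2j(q,s["position"]),s["position"])
P=[[*j2w(q,p),z] for p,z in(((110,0),187),((110,0),192),((0,0),247),((95,-170),45),((95,90),45),((-85,-170),45))]
print(np.round(proj(c,P)))
E
```

```text
11.4 [164.89391217   0.52918642] [733.41363696  25.08722735 329.75930866]
[[321. 301.]
 [321. 304.]
 [321. 490.]
 [480. 262.]
 [237. 261.]
 [464. 407.]]
```

View pics/w2.png

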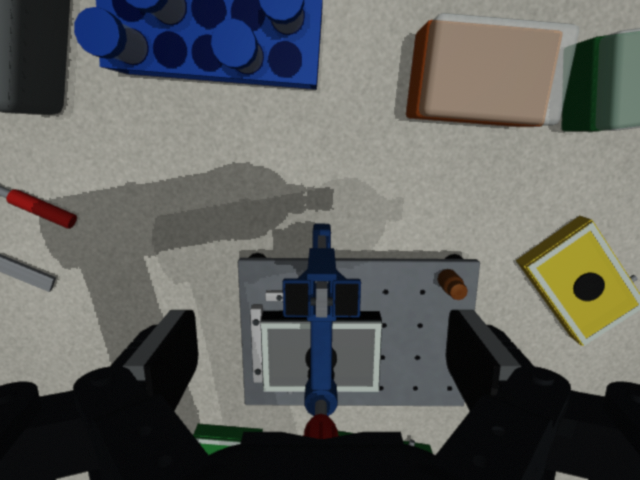

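Wrist view: the blue wings with black tops are at (297,298) and (346,298), with the bar between at (321,299); I predicted (321,301). The chamber edge lies along the stop at column ~262, so it is home and square. Moving over the wings.

Emit:
{"op": "arm_command", "data": {"steps": [-0.028,0.0005,0,0,-0.027,0,0,0,0,0,0.03,0,0,0,0.04,0,0,0,0.03,0,0,0,0.02,0,0,0,0.01,0,0,0,0,0], "grip": 0.022}}

```text
clock: 12.45
position: [678.4, 20.1, 200.9]
ee_rot: [0.999, 0.038, 0.0, 0.0]
contact_force: [-0.5, -0.2, 0.5]
gripper_width: 22.0
grasp_force: 0.0
```

Emit:
{"op": "arm_command", "data": {"steps": [0,0,0.004,0,0,0,0.004,0,0,0,0.004,0,0,0,0,0]}}

```text
clock: 12.95
position: [678.6, 20.7, 187.8]
ee_rot: [0.999, 0.039, -0.0, 0.0]
contact_force: [0.9, 0.4, -0.1]
gripper_width: 22.3
grasp_force: 0.0
```

Emit:
{"op": "arm_command", "data": {"steps": [0,0,0.004,0,0,0,0.004,0,0,0,0.004,0,0,0,0,0]}}

```text
clock: 13.45
position: [679.0, 20.7, 176.8]
ee_rot: [0.999, 0.039, 0.0, 0.0]
contact_force: [-0.1, 0.7, 2.7]
gripper_width: 22.0
grasp_force: 1.7
```

Emit:
{"op": "arm_command", "data": {"steps": [0,0,0.003,0,0,0,0.003,0,0,0,0.003,0,0,0,0.003,0]}}

```text
clock: 13.95
position: [679.0, 20.7, 165.0]
ee_rot: [0.999, 0.039, 0.001, 0.0]
contact_force: [-0.9, -0.2, 5.3]
gripper_width: 22.1
grasp_force: 2.6
```

Emit:
{"op": "arm_command", "data": {"steps": [0,0,0.003,0,0,0,0.003,0,0,0,0.003,0,0,0,0.003,0]}}

```text
clock: 14.45
position: [679.0, 20.7, 153.0]
ee_rot: [0.999, 0.039, 0.001, 0.0]
contact_force: [-1.2, 1.0, 5.2]
gripper_width: 22.1
grasp_force: 2.6
```

Emit:
{"op": "arm_command", "data": {"steps": [0,0,0.003,0,0,0,0.002,0,0,0,0.002,0,0,0,0,0]}}

```text
clock: 14.95
position: [679.6, 20.7, 145.6]
ee_rot: [0.999, 0.039, 0.001, -0.0]
contact_force: [0.7, 0.5, 4.0]
gripper_width: 22.1
grasp_force: 1.7
```

Emit:
{"op": "arm_command", "data": {"steps": [0,0,0.002,0,0,0,0.002,0,0,0,0.002,0,0,0,0,0]}}

```text
clock: 15.45
position: [681.0, 20.9, 140.6]
ee_rot: [0.999, 0.039, 0.003, -0.0]
contact_force: [4.6, -0.4, 6.3]
gripper_width: 22.0
grasp_force: 2.7
```

Emit:
{"op": "arm_command", "data": {"steps": [0,0,0.001,0,0,0,0.001,0,0,0,0.001,0,0,0,0,0]}}

```text
clock: 15.95
position: [681.5, 20.9, 138.9]
ee_rot: [0.999, 0.039, 0.004, 0.0]
contact_force: [2.8, 0.6, 8.6]
gripper_width: 22.1
grasp_force: 4.4
```

Emit:
{"op": "arm_command", "data": {"steps": [0,0,0.001,0,0,0,0.001,0,0,0,0.001,0,0,0,0,0]}}

```text
clock: 16.45
position: [681.7, 20.9, 138.3]
ee_rot: [0.999, 0.039, 0.005, 0.0]
contact_force: [0.1, 1.4, 16.0]
gripper_width: 22.0
grasp_force: 8.1
```

Emit:
{"op": "arm_command", "data": {"steps": [0,0,0.001,0,0,0,0.0005,0,0,0,0,0]}}

```text
clock: 16.82
position: [681.8, 20.9, 138.1]
ee_rot: [0.999, 0.04, 0.005, 0.0]
contact_force: [-2.2, 1.5, 20.6]
gripper_width: 22.0
grasp_force: 10.1
```

Emit:
{"op": "arm_command", "data": {"steps": [0,0,0.0005,0,0,0,0,0]}}

```text
clock: 17.08
position: [681.8, 20.9, 138.0]
ee_rot: [0.999, 0.04, 0.005, 0.0]
contact_force: [-1.6, 1.4, 22.7]
gripper_width: 22.1
grasp_force: 10.7
```

Emit:
{"op": "arm_command", "data": {"steps": [0,0,-0.004,0,0,0,-0.006,0,0,0,-0.03,0,0,0,-0.05,0,0,0,-0.05,0,0,0,-0.05,0,-0.025,0,0,0,-0.025,0,0,0,0,0,0,0,0,0,0,0], "grip": 0.06}}

```text
clock: 18.32
position: [629.0, 16.8, 320.3]
ee_rot: [0.999, 0.039, -0.001, 0.0]
contact_force: [0.1, 0.6, -0.7]
gripper_width: 59.9
grasp_force: 0.0
```

```bash
python3 - <<'E'
from h import *
from bench import *
s=read_state();c=get_calibration("wrist");im=get_image("wrist")
np.savez("w3.npz",K=c["camera_matrix"],T=c["cam_to_world"])
cv2.imwrite("pics/w3.png",im[:,:,::-1]);print(s["clock"],w2j(q,s["position"]),s["position"],s["joints"])
P=[[*j2w(q,p),z] for p,z in(((0,0),200),((0,0),210),((43,64),71),((43,-64),71),((110,0),192),((0,0),74))]
print(np.round(proj(c,P)))
im=get_image("side");cv2.imwrite("pics/side1.png",cv2.resize(im[195:320,290:420,::-1],None,fx=4.6,fy=4.6,interpolation=cv2.INTER_CUBIC))
cv2.imwrite("pics/scene1.png",cv2.resize(get_image("scene")[195:320,225:355,::-1],None,fx=4.6,fy=4.6,interpolation=cv2.INTER_CUBIC))
E
```

```text
18.325 [60.12242979 -0.06595679] [628.96625022  16.83125251 320.31163817] [ 2.83417620e-01  3.50058648e-01  1.75662275e-01 -2.61047106e-04
 -1.39824153e+00  1.36452035e+00]
[[320. 321.]
 [320. 328.]
 [253. 220.]
 [388. 220.]
 [321. 157.]
 [320. 264.]]
```

View pics/w3.png

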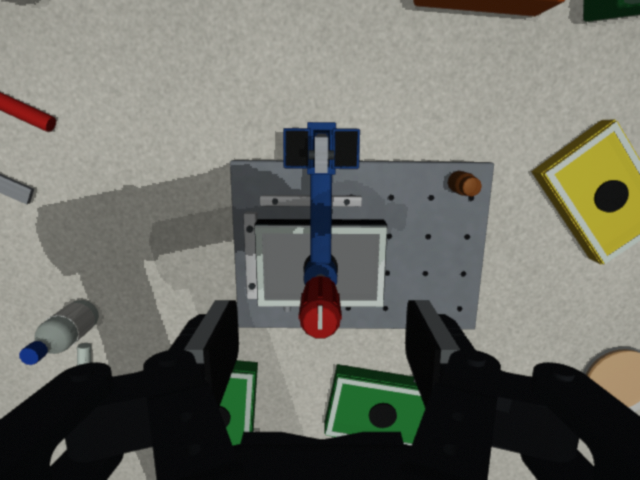

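View pics/scene1.png

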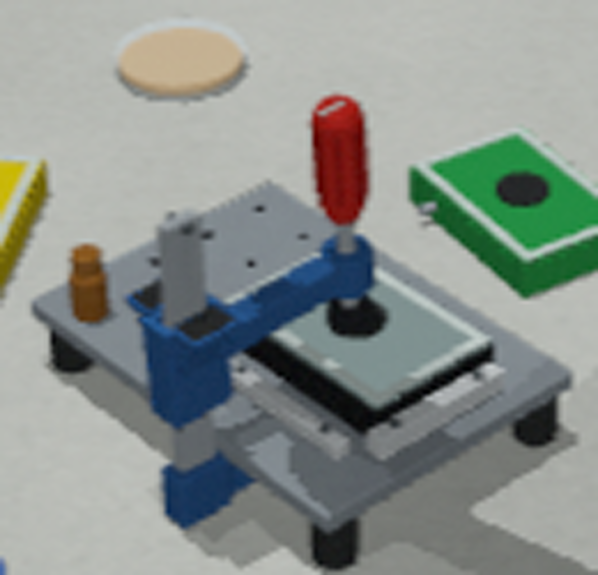

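Wrist view: jammed jaw, handle top at about (320,319), chamber against the stop. Scene crop: foot on the disc, handle top at (330,106), leaning slightly toward the bar.

```bash
python3 - <<'E'
from h import *
from bench import *
w=np.load("w3.npz");c=dict(camera_matrix=w["K"],cam_to_world=w["T"]);S=get_calibration("scene")
f=lambda p:np.r_[proj(c,p)[0]-[320,319],2*(proj(S,p)[0]-[225+331/4.6,195+106/4.6])]
r=least_squares(f,[569,12,205]);p=r.x;print(p,w2j(q,p),f(p))
for z in(195,200,205,210):print(z,w2j(q,ray(c,(320,319),z)))
s=read_state();pj=w2j(q,p);print(goal(s,[*p[:2],175],q[2]+np.pi/2))
E
```

```text
[576.75085525  13.26201867 212.83163549] [7.78582902 0.19312198] [-0.0627287   0.14813839 -0.2581133   0.14770217]
195 [-0.65491176  0.16615314]
200 [1.74146501 0.1623457 ]
205 [4.13784177 0.15853825]
210 [6.53421853 0.15473081]
(array([-52.5,  -0.2, 145.4]), np.float64(0.004), array([-1.5e-03, -3.0e-04, -1.0e+00]))
```

Emit:
{"op": "arm_command", "data": {"steps": [-0.028,-0.0002,0,0,-0.027,0,0,0,0,0,0.03,-0.15,0,0,0.03,-0.15,0,0,0.03,-0.15,0,0,0.03,-0.15,0,0,0.025,0,0,0,0.012,0,0,0,0,0]}}

```text
clock: 19.6
position: [574.1, 12.7, 163.6]
ee_rot: [0.943, 0.332, -0.001, 0.0]
contact_force: [-0.5, -0.3, -0.4]
gripper_width: 59.9
grasp_force: 0.0
```

```bash
python3 - <<'E'
from h import *
from bench import *
s=read_state();c=get_calibration("wrist");im=get_image("wrist")
cv2.imwrite("pics/w4.png",im[:,:,::-1]);print(s["clock"],w2j(q,s["position"]),s["position"],s["contact_force"])
P=[[*j2w(q,p),z] for p,z in(((6,0),210),((5,0),184))]
print(np.round(proj(c,P)))
E
```

```text
19.6 [ 5.06605677 -0.19982052] [574.06710406  12.67121886 163.5735889 ] [-0.50256448 -0.25127033 -0.41424025]
[[321. 389.]
 [319. 343.]]
```

View pics/w4.png

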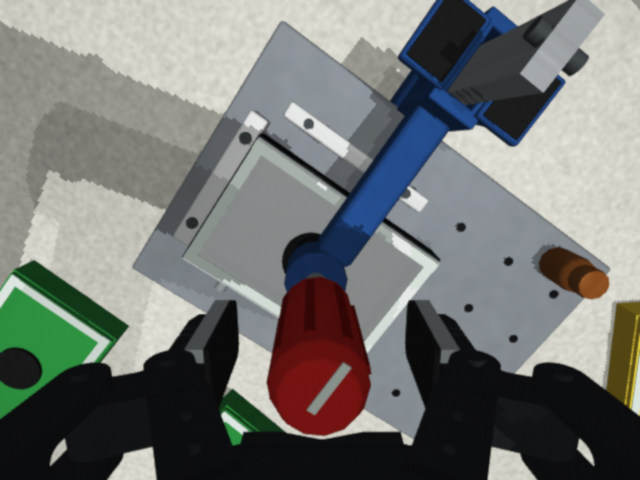

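Wrist view: handle centred between the fingers (silhouette columns 267–370), slot mark at (329,389). Closing.

Emit:
{"op": "arm_command", "data": {"steps": [0,0,0,0,0,0,0,0,0,0,0,0,0,0,0,0,0,0,0,0], "grip": 0.02}}

```text
clock: 20.27
position: [573.9, 13.7, 165.6]
ee_rot: [0.943, 0.332, 0.001, -0.001]
contact_force: [-3.3, 4.5, 5.6]
gripper_width: 26.5
grasp_force: 58.5
```

Emit:
{"op": "arm_command", "data": {"steps": [0,-0.0008,-0.0015,0,0,0,0,0.1,0,0,0.0001,0.16,0,0,0.0001,0.16,0,0,0.0001,0.16,0,0,0,0]}}

```text
clock: 21.02
position: [573.8, 12.6, 165.6]
ee_rot: [0.999, 0.05, 0.0, 0.001]
contact_force: [0.4, -1.0, -0.2]
gripper_width: 26.1
grasp_force: 58.4
```

Forces stay small. Continuing the first turn.

Emit:
{"op": "arm_command", "data": {"steps": [0,0,0.0001,0.16,0,0,0.0001,0.16,0,0,0.0001,0.16,0,0,0.0001,0.14,0,0,0,0]}}

```text
clock: 21.65
position: [572.9, 12.0, 165.2]
ee_rot: [0.967, -0.257, -0.001, 0.002]
contact_force: [-0.9, -4.5, 2.0]
gripper_width: 26.5
grasp_force: 58.9
```

Emit:
{"op": "arm_command", "data": {"steps": [0,0,0,0,0,0,0,0,0,0,0,0,0,0,0,0], "grip": 0.055}}

```text
clock: 22.15
position: [573.7, 13.6, 165.1]
ee_rot: [0.966, -0.258, 0.0, -0.0]
contact_force: [0.6, 0.5, 1.0]
gripper_width: 55.2
grasp_force: 0.0
```

```bash
python3 - <<'E'
from h import *
from bench import *
s=read_state();im=get_image("wrist")
cv2.imwrite("pics/w5.png",im[:,:,::-1]);print(s["clock"],w2j(q,s["position"]),s["position"],s["contact_force"],s["joints"])
E
```

```text
22.15 [4.73353595 0.74917203] [573.66606947  13.59335129 165.12677037] [0.59735514 0.46785783 0.95680696] [ 3.05818291e-01  3.54160189e-01 -2.15762317e-01 -1.87247325e-04
 -1.00048129e+00  7.42845425e-01]
```

View pics/w5.png

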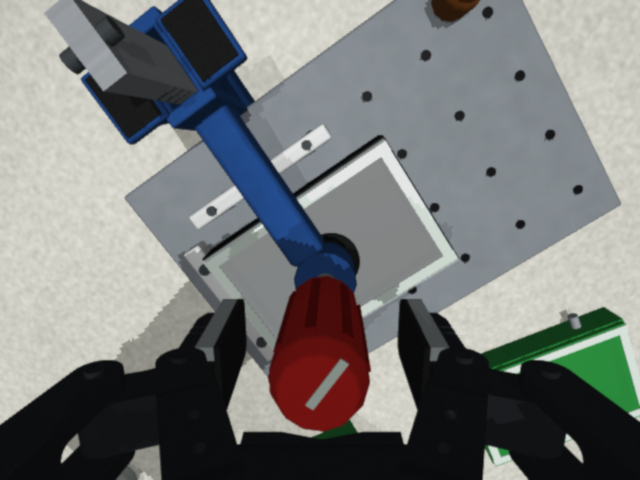

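The slot mark kept its angle relative to the fingers, (310,408)–(348,362) as before, so the handle turned the full 1.2 rad. Second grip next.

Emit:
{"op": "arm_command", "data": {"steps": [0,0,0,-0.17,0,0,0,-0.17,0,0,0,-0.17,0,0,0,-0.17,0,0,0,-0.17,0,0,0,-0.17,0,0,0,-0.18,0,0,0,0]}}

```text
clock: 23.2
position: [573.6, 13.5, 165.1]
ee_rot: [0.944, 0.331, 0.0, -0.0]
contact_force: [0.0, -0.0, 0.4]
gripper_width: 55.0
grasp_force: 0.0
```

Emit:
{"op": "arm_command", "data": {"steps": [0,0,0,0,0,0,0,0,0,0,0,0,0,0,0,0,0,0,0,0], "grip": 0.02}}

```text
clock: 23.82
position: [573.2, 13.7, 165.2]
ee_rot: [0.943, 0.332, -0.0, -0.0]
contact_force: [-3.4, 3.9, 4.2]
gripper_width: 26.7
grasp_force: 59.1
```

Emit:
{"op": "arm_command", "data": {"steps": [0,-0.0007,-0.0005,0,0,0,0,0.1,0,0,0.0001,0.16,0,0,0.0001,0.16,0,0,0.0001,0.16,0,0,0.0001,0.16,0,0,0.0001,0.16,0,0,0.0001,0.16,0,0,0.0001,0.14,0,0,0,0]}}

```text
clock: 25.08
position: [572.5, 12.1, 164.9]
ee_rot: [0.966, -0.257, -0.001, 0.002]
contact_force: [-1.5, -4.1, 2.2]
gripper_width: 26.3
grasp_force: 58.6
```

Emit:
{"op": "arm_command", "data": {"steps": [0,0,0,0,0,0,0,0,0,0,0,0,0,0,0,0], "grip": 0.06}}

```text
clock: 25.58
position: [573.3, 14.1, 164.9]
ee_rot: [0.966, -0.258, 0.0, -0.0]
contact_force: [-0.3, -0.4, 0.3]
gripper_width: 60.4
grasp_force: 0.0
```

Emit:
{"op": "arm_command", "data": {"steps": [0,0,-0.01,0,0,0,-0.03,0,0,0,-0.04,0,0,0,-0.04,0,0,0,-0.04,0,0,0,0,0.17,0,0,0,-0.17,0,0,0,-0.17,0,0,0,-0.17,0.025,0,0,-0.17,0.025,0,0,0,0,0,0,0]}}

```text
clock: 27.08
position: [623.6, 9.1, 324.5]
ee_rot: [1.0, -0.007, -0.0, 0.0]
contact_force: [0.2, 0.4, -0.1]
gripper_width: 59.6
grasp_force: 0.0
```

```bash
python3 - <<'E'
from h import *
from bench import *
s=read_state();c=get_calibration("wrist");im=get_image("wrist")
print(s["clock"],w2j(q,s["position"]),s["position"],s["contact_force"])
a=cv2.resize(im[150:390,190:510,::-1],(400,300));b=cv2.resize(get_image("scene")[195:320,225:355,::-1],(400,385),interpolation=cv2.INTER_CUBIC)
cv2.imwrite("pics/fin.png",np.hstack([cv2.copyMakeBorder(a,0,85,0,0,0),b]))
E
```

```text
27.075 [54.17995601 -7.43093156] [623.57832477   9.05139987 324.45561339] [ 0.1755412   0.35669634 -0.08942443]
```

View pics/fin.png

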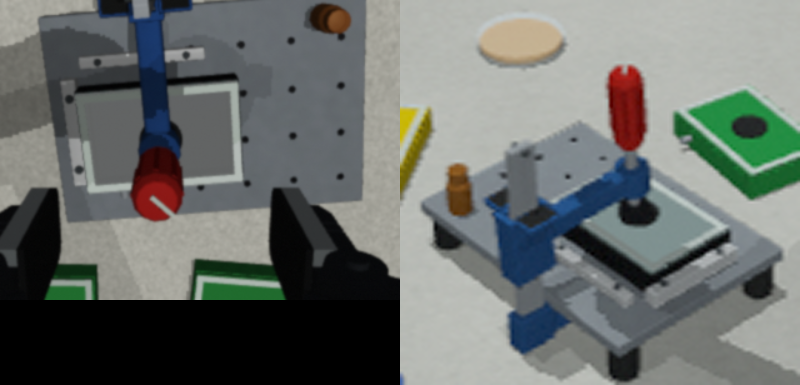

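The final view shows the chamber against the stop with the foot on the disc. The slot mark now points to lower right (~135° clockwise), so the handle turned about 2.4 rad. By the stated 7 N per rad that is roughly 25–32 N. The robot is clear, so I'm handing in.

```bash
python3 -c "
from bench import *
print(job_done())"
```

```text
the job is handed in; nothing more can be done
None
```

The job is handed in at 27 s: the chamber is home against the stop, the jaw is jammed with the foot on the disc, and the handle is turned about 2.4 rad clockwise (an estimated 25–32 N at the foot, not measured); the arm is clear, and I saw nothing else disturbed.

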